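# Stow the pop-up fume extractor

## Task

Stow the bench's pop-up fume extractor. Press the innermost tube (the one with the intake head) fully home first, while the catch still holds the middle tube up; then swing the catch open, press the middle tube fully home, and swing the catch shut again so that it locks the column down. Leave the glassware, bottles and other things on the bench where they stand.

Things in the scene. Friction and masses are not known exactly. Their poses are not given: they have to be found in the camera images.
- extractor: Fixed outer part of a telescoping column rising through the bench: flange 150 mm across, aluminium tube 80 mm, grey collar 96 mm across with its top 98 mm above the bench, then a 10 mm seat ring. Origin on the column's upright axis at bench level; its -x side is the front, with the catch; it may be turned up to 0.7 rad. The tubes slide straight down, each held only by friction of 6 to 9 N.
- middle_tube (a joint): Height in m of the middle tube (64 mm across, ribbed grey rim 84 mm across, 16 mm tall) above home. 0: rim resting on the seat ring, its top 124 mm above the bench. Starts at about 0.08, held up by the catch: the 70 mm key rib on its front stands on the catch's nose. It slides more easily than the innermost tube: with the catch open, pressing the head moves the middle tube first.
- inner_tube (a joint): Height in m of the innermost tube (54 mm across, with the grey intake head 72 mm across and 30 mm tall on top) above its home position in the middle tube. 0: fully home, head resting on the middle tube's rim. It starts 0.05 to 0.085 out.
- catch (a joint): Angle in rad of the swing catch, a flat steel bell-crank lever turning level, 103 mm above the bench; it stays where left (about 1 N at the grip). 0: shut, nose across the rib's path. It opens counter-clockwise seen from above, to 1.05; from 0.4 on the nose clears the rib. It shuts only with the middle tube all the way up (nose under the rib) or home within 2 mm (nose over the rib).
- catch_grip (a point): Centre of the top of the catch's upright black grip, a round post 16 mm across and 35 mm tall on the end of the lever; its top is 141 mm, its foot 106 mm above the bench. It is 65 mm from the pivot and swings on that circle.
- catch_pivot (a point): The catch's pivot axis, at the height of the lever plate (103 mm), on the collar's ear at x -50 mm, y -36 mm in the extractor's frame. With the catch shut the grip lies from here at x -64 mm, y -11 mm in the extractor's frame.
- intake_top (a point): Centre of the flat top of the intake head, a guarded grille with a round steel boss 26 mm across in the middle: the place to press down on. It is 154 mm above the bench when both tubes are home, higher by both extensions otherwise.
- middle_rim (a point): Centre of the top of the middle tube's rim.
- beaker: Bystander: glass beaker, 72 mm across, 95 mm tall, origin under its centre, standing behind the column.
- amber_bottle: Bystander: capped amber glass bottle, 60 mm across, 140 mm tall, origin under its centre.
- wash_bottle: Bystander: white wash bottle with a bent spout, 66 mm across, 190 mm tall, origin under its centre.
- tip_box: Bystander: box of pipette tips, 118 x 81 x 53 mm, origin under its centre.
- sample_jar: Bystander: white sample jar, 50 mm across, 60 mm tall, origin under its centre.
- tape_roll: Bystander: roll of paper tape lying flat, 90 mm across, 24 mm tall, origin under its centre.

How it is judged:
On the way, in this order (a step that is already met when the one before it is completed fails the run):
1. the innermost tube is fully home in the middle tube while the middle tube is still up on its catch (value of joint inner_tube below 0.003 m and value of joint middle_tube above 0.07 m), for 0.2 s.
2. the middle tube is fully home too (value of joint each of inner_tube, middle_tube below 0.003 m), for 0.2 s.
3. the catch is shut over the rib (value of joint middle_tube below 0.003 m and value of joint catch below 0.12 rad), for 0.2 s.
At the end, for the whole second after the job is handed in: Both tubes are home within 3 mm, the catch is shut within 0.12 rad and at rest, and the bystanders stand within 20 mm of where they started (all of step 3 and value of joint inner_tube below 0.003 m and velocity of joint catch between -0.05 and 0.05 rad/s); the robot touches nothing.
It fails at once if a bystander on the bench is shifted by more than 20 mm or tipped over (distance of any of beaker, amber_bottle, wash_bottle, tip_box, sample_jar, tape_roll from where it was at the start of the episode above 0.02 m or angle between any of beaker, amber_bottle, wash_bottle's own z axis and vertical above 0.6 rad).
It also fails if it takes over 61 s, if anything falls off the work surface, if the arm or the gripper's body presses on something with over 40 N, if the wrist force passes 120 N, or if a joint passes its speed limit or range.

## Robot

A 6-joint arm with a two-finger parallel gripper is mounted at the origin on the work surface. World frame = base frame: x ahead of the robot, y to its left, z up, the work surface at z = 0. Lengths are in m, angles in rad, forces in N, time in s.
With the tool pointing down it reaches from about 0.4 to 0.925 m from the base axis. Payload 12.5 kg.
Tool frame: the origin (TCP) lies on the centre line of the jaws, within the pads' length; the fingertips stand 25 mm ahead of it and the grasp point (between the pads) lies 6 mm ahead of it; z points along the fingers, x is the direction in which the jaws open and shut, and the axes are right-handed (so a half turn about z gives the same grasp; the last joint's range is limited). The gripper opens to 95 mm and grips with 3 to 60 N. Pads are 20 mm wide; open, the fingers measure 119 mm over their backs; the gripper's body (75 mm by 180 mm) begins 59 mm behind the grasp point.
Start: joints at [-1.408, 0.491, 1.559, -0, 1.092, -0.106], TCP at [0.166, -0.603, 0.24] pointing down, gripper open.
Joint ranges: [-3.1, 3.1], [-0.84, 2.19], [0.05, 2.79], [-1.13, 4.28], [0.06, 2.93], [-2.69, 2.69]. Speed limits (rad/s): [2.22, 2.22, 2.79, 3.14, 3.14, 3.14].

## Interface

Orientations are given as a unit quaternion [w, x, y, z].
In Python, from bench import ctrl gives the robot as it stands. The module is installed in compiled form; this text tells all that it offers.
- The arm moves only by the shell command python3 -m jog 'ROWS' [FORCE]. ROWS is JSON, a list of rows, each an object of numbers: "jaw": the opening, from -1 (shut) to 1 (fully open); "x", "y", "z": the shift along the world's x, y, z in m; "wx", "wy", "wz": the turn, a rotation vector about the world's x, y, z in degrees. A call has 1 to 12 rows; each row shifts and turns the commanded pose from where the row before left it; what a row does not reach is not made up. A row lasts 1/10 s, in which the tool goes at most 50 mm and 8.59 degrees, less where a joint would pass 70% of its speed; a pose out of reach is approached as far as the arm can. A call with a gripper value outside its range is refused whole. The fingers move at their own pace and stop on an object; FORCE is the grip in N (left out, the last holds). Time passes only in rows, so rows that do not move let the fingers close. It gives the time, the measured TCP pose, the force and the opening at its end, in the units of the state.
- ctrl.read_state(): the state, without advancing time (a new reading comes with each control period).
- ctrl.read_camera(name): name is "side" or "top"; returns a dict with "img" (400x640x3 uint8, red, green, blue), "vertical_fov" (degrees; the focal length in pixels is half the picture's height over the tangent of half this angle, whatever the lens; pixels are square), "cx", "cy" (the principal point, pixels), "k1" (the pictures are not rectified: a ray, as slopes to the right and down, at radius r is drawn at 1 + k1 r^2 times it, then the intrinsics apply), "R" (3x3) and "t" (3): a world point X has camera coordinates R X + t. Camera axes: x right, y down, z forward; pixel columns grow to the right and rows downward; lengths in m; the calibration is good to about 2 mm. A picture is of the moment at which its call begins. There is no depth.
- ctrl.sign_off(): hands the job in, once; it reports no verdict.
The state is a dict: "time_s": time; "joint_positions": joint angles; "qvel": joint speeds; "joint_torque": joint torques, N m; "tool_pos": TCP position; "ee_rot": TCP orientation; "contact_force": force on the tool from outside, world axes, zero at the start; "ft_torque": the same for the moment, N m; "finger_gap": finger opening in m.
Only numpy, scipy, OpenCV 4.12 (cv2) and the standard library are available. Lean on these libraries where they do the work, as an engineer would, in place of code of your own. Each camera call takes 0.05 s, during which the arm holds its last target.

## Working session

There is one attempt and no reset: what is moved stays moved. The work goes in short steps, Python scripts to look and compute and a shell command to move; the robot and the scene stay as the last step left them, time stands still between calls to the robot, and variables do not carry over. Pictures are saved under pics/ and viewed, and the job is handed in when it is done.

```bash
mkdir -p pics; cat > h.py <<'E'
import numpy as np, cv2, json
from bench import ctrl
def cam(n,save=None):
    c=ctrl.read_camera(n)
    if save: cv2.imwrite('pics/'+save,c['img'][:,:,::-1])
    return c
def K(c):
    f=200/np.tan(np.radians(c['vertical_fov'])/2)
    return np.array([[f,0,c['cx']],[0,f,c['cy']],[0,0,1.]]),np.array([c['k1'],0,0,0,0.])
def proj(c,P):
    k,d=K(c); return cv2.projectPoints(np.array(P,float).reshape(-1,3),cv2.Rodrigues(np.array(c['R']))[0],np.array(c['t'],float),k,d)[0].reshape(-1,2)
def ray(c,uv):
    k,d=K(c); p=cv2.undistortPoints(np.array([[uv]],float),k,d)[0,0]
    R=np.array(c['R']);t=np.array(c['t']); return -R.T@t, R.T@np.array([p[0],p[1],1])
def onz(c,uv,z):
    o,v=ray(c,uv); return o+v*(z-o[2])/v[2]
def tri(c1,u1,c2,u2):
    o1,v1=ray(c1,u1);o2,v2=ray(c2,u2)
    s=np.linalg.lstsq(np.c_[v1,-v2],o2-o1,rcond=None)[0]
    a,b=o1+s[0]*v1,o2+s[1]*v2; return (a+b)/2,np.linalg.norm(a-b)
E
python3 - <<'E'
from h import *
for n in('side','top'):
    c=cam(n,n+'0.png'); print(n,c['vertical_fov'],c['cx'],c['cy'],c['k1'],-np.array(c['R']).T@c['t'])
print(ctrl.read_state())
E
```

```text
side 54.785524731859425 317.33568793182917 197.3079204047988 -0.09083912761731218 [-0.01696565  0.60599898  0.65776396]
top 49.735544439223354 320.37385092835177 203.80933188710364 -0.09705343812957912 [0.40880128 0.01613907 1.31210395]
{'time_s': 0.1, 'joint_positions': array([-1.40762287e+00,  4.91494938e-01,  1.55937421e+00, -1.34572619e-05,
        1.09170550e+00, -1.05582214e-01]), 'qvel': array([ 5.64081199e-04, -1.09150689e-03, -1.16001133e-03,  1.03880278e-03,
        9.88805338e-06, -1.98604006e-03]), 'joint_torque': array([ 3.09861214e-03, -6.13623905e+01, -2.58605915e+01,  6.94011804e-02,
        4.70394047e-02, -6.83743247e-05]), 'tool_pos': array([ 0.16595701, -0.60237188,  0.23912779]), 'ee_rot': array([-3.32708134e-04,  7.95467681e-01, -6.05995815e-01, -3.61139156e-04]), 'contact_force': array([ 0.3645266 , -0.57394954, -0.91724429]), 'ft_torque': array([ 0.01976762,  0.01014003, -0.04946585]), 'finger_gap': 0.09509308590112975}
```

View pics/side0.png

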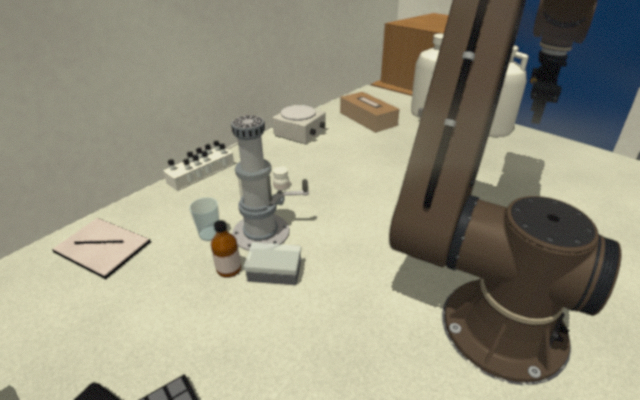

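View pics/top0.png

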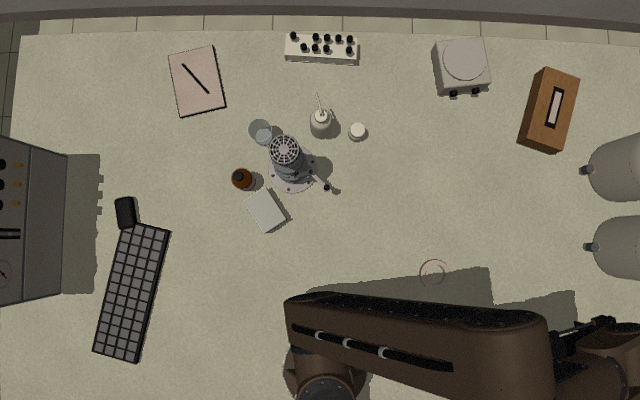

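The side view shows the column with its head at (248,128). In the top view the head is at (284,149), the grip at about (327,187), the amber bottle at (242,180), the tip box at (267,210), and the wash bottle at (321,121). I'll zoom in to measure.

```bash
python3 - <<'E'
from h import *
t=cv2.imread('pics/top0.png')[100:240,220:380]; s=cv2.imread('pics/side0.png')[105:285,180:330]
cv2.imwrite('pics/t0z.png',cv2.resize(t,None,fx=5,fy=4.2857 if 0 else 5,interpolation=cv2.INTER_CUBIC)[:600])
cv2.imwrite('pics/s0z.png',cv2.resize(s,None,fx=3.3333,fy=3.3333,interpolation=cv2.INTER_CUBIC))
E
```

```text
(no output)
```

View pics/t0z.png

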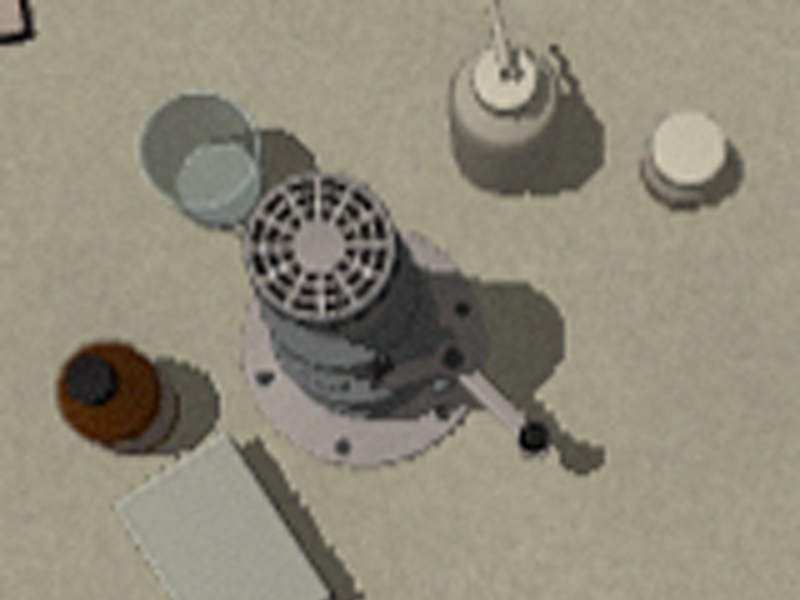

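View pics/s0z.png

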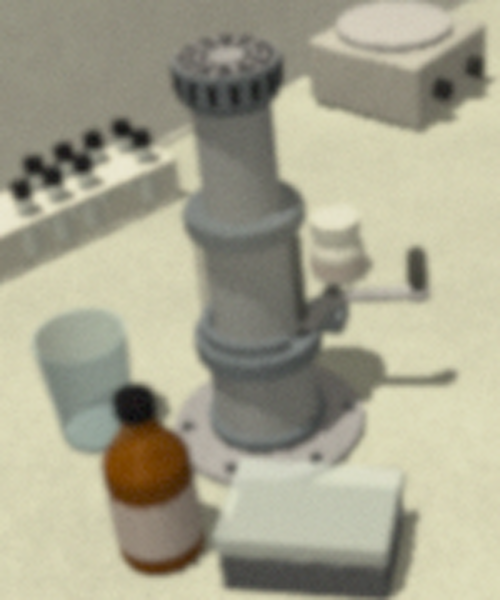

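```bash
python3 - <<'E'
from h import *
T=cam('top');S=cam('side')
H,e=tri(T,(284,149),S,(248.4,121.5));print('head',H,e)
G,e=tri(T,(326.6,186.6),S,(304.8,180.));print('grip',G,e); g=onz(T,(326.6,186.6),.141);print(g)
p=onz(T,(310.6,171.4),.108);print('piv',p)
print('head side on z',[onz(S,(248.4,121.5),z) for z in(.28,.3,.32)],[onz(T,(284,149),z) for z in(.28,.3,.32)])
# flange centre from holes: ellipse mask at z~.006
fl=[onz(T,(220+u/5,100+v/5),.006)[:2] for u,v in((245,345),(290,430),(350,465),(410,455),(470,415),(265,395),(450,258))]
fl=np.array(fl)
A=np.c_[2*fl,np.ones(len(fl))];s=np.linalg.lstsq(A,(fl**2).sum(1),rcond=None)[0];print('flange',s[:2],np.sqrt(s[2]+s[:2]@s[:2]))
for nm,uv,z in(('amber cap',(92,378),.14),('beaker base',(218,185),0),('wash cap',(505,78),.17),('jar',(690,148),.06),('box',(230,435),.053),('box2',(118,507),.053),('box3',(330,600),.053)):print(nm,onz(T,(220+uv[0]/5,100+uv[1]/5),z))
E
```

```text
head [0.60509621 0.10742826 0.31336801] 0.000985732372083681
grip [0.53762593 0.00430116 0.13799523] 0.0016781628796738925
[0.53664929 0.0037966  0.141     ]
piv [0.58242487 0.04920211 0.108     ]
head side on z [array([0.66592564, 0.05935148, 0.28      ]), array([0.62977125, 0.0882927 , 0.3       ]), array([0.59361686, 0.11723392, 0.32      ])] [array([0.61129  , 0.1101079, 0.28     ]), array([0.6073662 , 0.10828698, 0.3       ]), array([0.60344239, 0.10646606, 0.32      ])]
flange [0.60403339 0.10291857] 0.0734201520524284
amber cap [0.56286815 0.246495   0.14      ]
beaker base [0.70291575 0.19984416 0.        ]
wash cap [0.72619324 0.02255053 0.17      ]
jar [ 0.71657038 -0.08688044  0.06      ]
box [0.5418911  0.18085745 0.053     ]
box2 [0.49827165 0.2457021  0.053     ]
box3 [0.44610207 0.11966873 0.053     ]
```

```bash
python3 -m jog '[{"jaw":-1,"z":0.04},{"z":0.04,"x":0.01,"y":0.01,"jaw":-1},{"z":0.04,"x":0.02,"y":0.02,"wz":4,"jaw":-1},{"z":0.03,"x":0.02,"y":0.03,"wz":4,"jaw":-1},{"x":0.02,"y":0.034,"wz":4,"jaw":-1},{"x":0.02,"y":0.034,"wz":4,"jaw":-1},{"x":0.02,"y":0.034,"wz":4,"jaw":-1},{"x":0.02,"y":0.034,"wz":4,"jaw":-1},{"x":0.02,"y":0.034,"wz":4,"jaw":-1},{"x":0.02,"y":0.034,"wz":4,"jaw":-1},{"x":0.02,"y":0.034,"wz":4,"jaw":-1},{"x":0.02,"y":0.034,"wz":4,"jaw":-1}]' 20
```

```text
validation failed for argument at $[0]...
```

```bash
python3 -m jog '[{"jaw":-1,"x":0,"y":0,"z":0.04,"wx":0,"wy":0,"wz":0}]' 20
```

```text
time_s: 0.3
tool_pos: [0.1657, -0.601, 0.2754]
ee_rot: [-0.003, 0.795, -0.606, -0.003]
contact_force: [-1.1, 0.0, -0.2]
finger_gap: 0.0914
```

```bash
python3 -m jog '[{"jaw":-1,"x":0.01,"y":0.01,"z":0.04,"wx":0,"wy":0,"wz":0},{"jaw":-1,"x":0.02,"y":0.02,"z":0.04,"wx":0,"wy":0,"wz":4},{"jaw":-1,"x":0.02,"y":0.03,"z":0.03,"wx":0,"wy":0,"wz":4},{"jaw":-1,"x":0.02,"y":0.034,"z":0,"wx":0,"wy":0,"wz":4},{"jaw":-1,"x":0.02,"y":0.034,"z":0,"wx":0,"wy":0,"wz":4},{"jaw":-1,"x":0.02,"y":0.034,"z":0,"wx":0,"wy":0,"wz":4},{"jaw":-1,"x":0.02,"y":0.034,"z":0,"wx":0,"wy":0,"wz":4},{"jaw":-1,"x":0.02,"y":0.034,"z":0,"wx":0,"wy":0,"wz":4},{"jaw":-1,"x":0.02,"y":0.034,"z":0,"wx":0,"wy":0,"wz":4},{"jaw":-1,"x":0.02,"y":0.034,"z":0,"wx":0,"wy":0,"wz":4},{"jaw":-1,"x":0.02,"y":0.034,"z":0,"wx":0,"wy":0,"wz":4},{"jaw":-1,"x":0.02,"y":0.034,"z":0,"wx":0,"wy":0,"wz":4}]' 20
```

```text
time_s: 1.5
tool_pos: [0.3965, -0.235, 0.3897]
ee_rot: [0.0, 0.965, -0.263, 0.0]
contact_force: [-0.2, 0.0, 0.3]
finger_gap: 0.0011
```

```bash
python3 -m jog '[{"jaw":-1,"x":0.023,"y":0.038,"z":0,"wx":0,"wy":0,"wz":0},{"jaw":-1,"x":0.023,"y":0.038,"z":0,"wx":0,"wy":0,"wz":0},{"jaw":-1,"x":0.023,"y":0.038,"z":0,"wx":0,"wy":0,"wz":0},{"jaw":-1,"x":0.023,"y":0.038,"z":0,"wx":0,"wy":0,"wz":0},{"jaw":-1,"x":0.023,"y":0.038,"z":0,"wx":0,"wy":0,"wz":0},{"jaw":-1,"x":0.023,"y":0.038,"z":0,"wx":0,"wy":0,"wz":0},{"jaw":-1,"x":0.023,"y":0.038,"z":0,"wx":0,"wy":0,"wz":0},{"jaw":-1,"x":0.023,"y":0.038,"z":0,"wx":0,"wy":0,"wz":0},{"jaw":-1,"x":0.022,"y":0.037,"z":0,"wx":0,"wy":0,"wz":0},{"jaw":-1,"x":0,"y":0,"z":-0.02,"wx":0,"wy":0,"wz":0},{"jaw":-1,"x":0,"y":0,"z":0,"wx":0,"wy":0,"wz":0}]'
python3 - <<'E'
from h import *
T=cam('top','t1.png');S=cam('side','s1.png');s=ctrl.read_state();print(s['tool_pos'])
cv2.imwrite('pics/m1.png',np.hstack([cv2.resize(cv2.imread('pics/t1.png')[80:240,200:400],None,fx=2,fy=2),cv2.resize(cv2.imread('pics/s1.png')[20:260,170:370],None,fx=2,fy=2)[:320]]))
p=s['tool_pos']-[0,0,.025];print(proj(T,p),proj(S,p))
E
```

```text
time_s: 2.6
tool_pos: [0.6015, 0.1054, 0.3669]
ee_rot: [0.001, 0.965, -0.263, -0.002]
contact_force: [0.0, -0.4, -0.1]
finger_gap: 0.0006
[0.60179749 0.10413586 0.369744  ]
[[284.07122105 147.60888608]] [[249.26724918 107.90075816]]
```

View pics/m1.png

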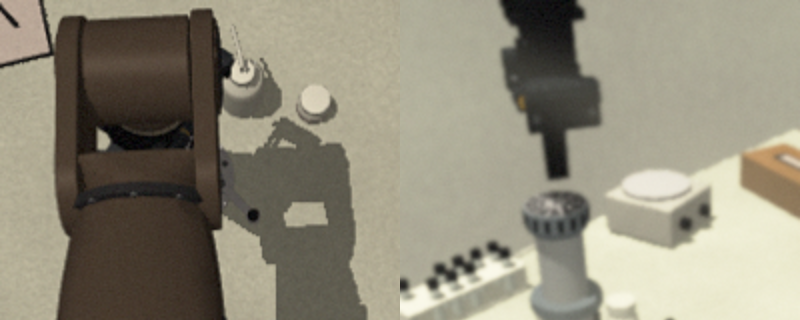

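The side view shows the shut fingers just above the head's centre. I'll nudge onto the axis and press.

```bash
python3 -m jog '[{"jaw":-1,"x":0.003,"y":0.002,"z":-0.01,"wx":0,"wy":0,"wz":0},{"jaw":-1,"x":0,"y":0,"z":-0.01,"wx":0,"wy":0,"wz":0},{"jaw":-1,"x":0,"y":0,"z":-0.01,"wx":0,"wy":0,"wz":0},{"jaw":-1,"x":0,"y":0,"z":-0.01,"wx":0,"wy":0,"wz":0},{"jaw":-1,"x":0,"y":0,"z":-0.01,"wx":0,"wy":0,"wz":0},{"jaw":-1,"x":0,"y":0,"z":0,"wx":0,"wy":0,"wz":0}]'
```

```text
time_s: 3.3
tool_pos: [0.6048, 0.1061, 0.3187]
ee_rot: [0.0, 0.965, -0.264, -0.0]
contact_force: [0.8, 0.1, 0.5]
finger_gap: 0.0004
```

```bash
python3 -m jog '[{"jaw":-1,"x":0,"y":0,"z":-0.01,"wx":0,"wy":0,"wz":0},{"jaw":-1,"x":0,"y":0,"z":-0.01,"wx":0,"wy":0,"wz":0}]'
python3 - <<'E'
from h import *
S=cam('side','s2.png')
cv2.imwrite('pics/s2z.png',cv2.resize(cv2.imread('pics/s2.png')[60:260,170:340],None,fx=3,fy=3))
E
```

```text
time_s: 3.5
tool_pos: [0.605, 0.1062, 0.3003]
ee_rot: [-0.0, 0.965, -0.264, 0.001]
contact_force: [-2.5, -0.4, 10.1]
finger_gap: 0.0005
```

View pics/s2z.png

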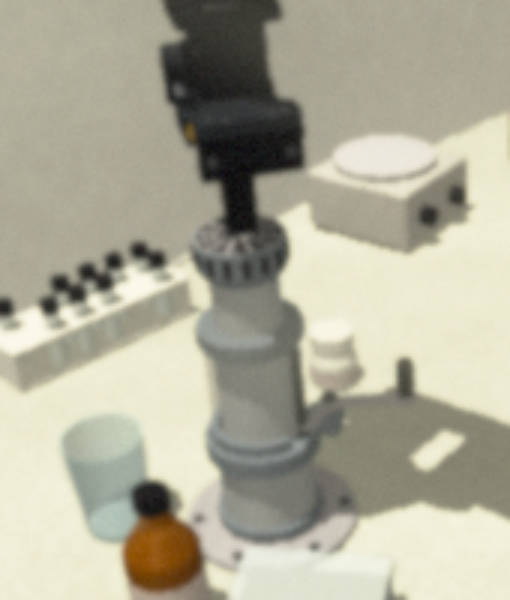

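The fingers sit on the boss and the inner tube is sliding down at about 10 N. Continuing.

```bash
python3 -m jog '[{"jaw":-1,"x":0,"y":0,"z":-0.01,"wx":0,"wy":0,"wz":0},{"jaw":-1,"x":0,"y":0,"z":-0.01,"wx":0,"wy":0,"wz":0},{"jaw":-1,"x":0,"y":0,"z":-0.01,"wx":0,"wy":0,"wz":0},{"jaw":-1,"x":0,"y":0,"z":-0.006,"wx":0,"wy":0,"wz":0}]'
python3 -m jog '[{"jaw":-1,"x":0,"y":0,"z":-0.003,"wx":0,"wy":0,"wz":0}]';python3 -m jog '[{"jaw":-1,"x":0,"y":0,"z":-0.002,"wx":0,"wy":0,"wz":0}]'
```

```text
time_s: 3.95
tool_pos: [0.605, 0.1062, 0.2637]
ee_rot: [-0.0, 0.965, -0.264, 0.0]
contact_force: [-2.1, -1.3, 8.8]
finger_gap: 0.0004
time_s: 4.05
tool_pos: [0.605, 0.1061, 0.2607]
ee_rot: [0.0, 0.965, -0.264, 0.0]
contact_force: [-1.6, -2.1, 7.6]
finger_gap: 0.0007
time_s: 4.15
tool_pos: [0.605, 0.1061, 0.2589]
ee_rot: [0.0, 0.965, -0.264, 0.0]
contact_force: [-2.3, -1.8, 8.4]
finger_gap: 0.0006
```

```bash
for i in 1 2 3; do python3 -m jog '[{"jaw":-1,"x":0,"y":0,"z":-0.002,"wx":0,"wy":0,"wz":0}]' | grep -E "tool|force"; done
```

```text
tool_pos: [0.605, 0.1061, 0.2571]
contact_force: [-2.8, -0.8, 7.8]
tool_pos: [0.6051, 0.1062, 0.2562]
contact_force: [-7.6, -1.9, 26.3]
tool_pos: [0.6052, 0.1062, 0.2557]
contact_force: [-12.0, -3.2, 38.5]
```

A firm stop at z≈0.256: the inner tube is home. I'll hold briefly, lift off and check.

```bash
python3 -m jog '[{"jaw":-1,"x":0,"y":0,"z":0.001,"wx":0,"wy":0,"wz":0},{"jaw":-1,"x":0,"y":0,"z":0,"wx":0,"wy":0,"wz":0},{"jaw":-1,"x":0,"y":0,"z":0,"wx":0,"wy":0,"wz":0},{"jaw":-1,"x":0,"y":0,"z":0.03,"wx":0,"wy":0,"wz":0},{"jaw":-1,"x":0,"y":0,"z":0.01,"wx":0,"wy":0,"wz":0}]'
python3 - <<'E'
from h import *
S=cam('side','s3.png');T=cam('top','t3.png')
a=cv2.resize(cv2.imread('pics/s3.png')[60:260,170:340],None,fx=3,fy=3)[:600,:400]
b=cv2.resize(cv2.imread('pics/t3.png')[80:280,220:350],None,fx=3,fy=3)[:600]
cv2.imwrite('pics/m3.png',np.hstack([a,b]))
E
```

```text
time_s: 4.95
tool_pos: [0.6055, 0.1063, 0.2957]
ee_rot: [-0.0, 0.965, -0.264, 0.001]
contact_force: [0.2, -0.4, 0.5]
finger_gap: 0.0009
```

View pics/m3.png

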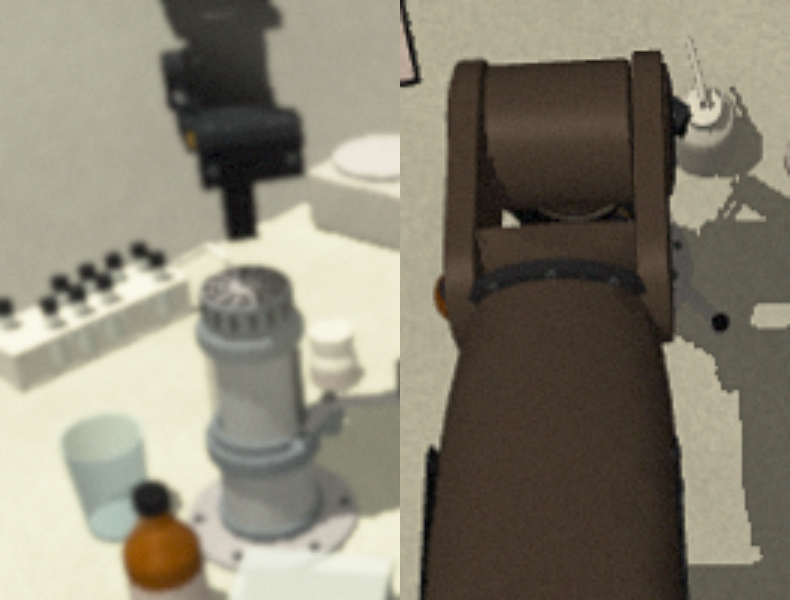

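The side view shows the head resting on the rim, with the middle tube still up. Next I go to the grip at (0.537, 0.004) and straddle it with the jaws half open.

```bash
python3 -m jog '[{"jaw":0.05,"x":-0.017,"y":-0.0255,"z":0,"wx":0,"wy":0,"wz":0},{"jaw":0.05,"x":-0.017,"y":-0.0255,"z":0,"wx":0,"wy":0,"wz":0},{"jaw":0.05,"x":-0.017,"y":-0.0255,"z":0,"wx":0,"wy":0,"wz":0},{"jaw":0.05,"x":-0.0175,"y":-0.0255,"z":0,"wx":0,"wy":0,"wz":0},{"jaw":0.05,"x":0,"y":0,"z":-0.04,"wx":0,"wy":0,"wz":0},{"jaw":0.05,"x":0,"y":0,"z":-0.04,"wx":0,"wy":0,"wz":0},{"jaw":0.05,"x":0,"y":0,"z":-0.03,"wx":0,"wy":0,"wz":0},{"jaw":0.05,"x":0,"y":0,"z":0,"wx":0,"wy":0,"wz":0}]'
python3 - <<'E'
from h import *
S=cam('side','s4.png');T=cam('top','t4.png')
a=cv2.resize(cv2.imread('pics/s4.png')[60:260,200:360],None,fx=3,fy=3)
cv2.imwrite('pics/m4.png',a)
p=ctrl.read_state()['tool_pos'];print(p,proj(S,p-[0,0,.025]),proj(S,[.537,.004,.141]))
E
```

```text
time_s: 5.85
tool_pos: [0.5344, 0.0045, 0.1794]
ee_rot: [0.001, 0.965, -0.264, -0.004]
contact_force: [-1.1, -0.5, 1.0]
finger_gap: 0.0491
[0.53644262 0.00443225 0.18343331] [[305.23014518 173.23834044]] [[305.36787424 179.04164871]]
```

View pics/m4.png

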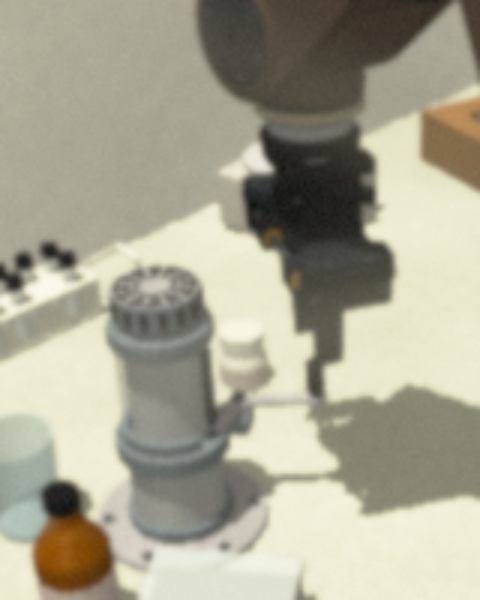

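The fingers straddle the grip, as seen in the side view at about (305,180). Going down, narrowing the jaws and swinging the catch open along its arc.

```bash
python3 -m jog '[{"jaw":0.05,"x":0,"y":0,"z":-0.02,"wx":0,"wy":0,"wz":0},{"jaw":0.05,"x":0,"y":0,"z":-0.018,"wx":0,"wy":0,"wz":0},{"jaw":-0.45,"x":0,"y":0,"z":0,"wx":0,"wy":0,"wz":0},{"jaw":-0.45,"x":0,"y":0,"z":0,"wx":0,"wy":0,"wz":0},{"jaw":-0.45,"x":0,"y":0,"z":0,"wx":0,"wy":0,"wz":0}]' 10
python3 -m jog '[{"jaw":-0.45,"x":0.0065,"y":-0.006,"z":0,"wx":0,"wy":0,"wz":0},{"jaw":-0.45,"x":0.0065,"y":-0.005,"z":0,"wx":0,"wy":0,"wz":0},{"jaw":-0.45,"x":0.007,"y":-0.0035,"z":0,"wx":0,"wy":0,"wz":0},{"jaw":-0.45,"x":0.0075,"y":-0.0035,"z":0,"wx":0,"wy":0,"wz":0}]'
```

```text
time_s: 6.45
tool_pos: [0.5372, 0.0044, 0.1472]
ee_rot: [-0.0, 0.965, -0.264, 0.001]
contact_force: [0.6, 0.3, 0.3]
finger_gap: 0.0311
time_s: 6.85
tool_pos: [0.5648, -0.0141, 0.1457]
ee_rot: [0.0, 0.965, -0.264, 0.0]
contact_force: [-1.9, 0.3, 0.7]
finger_gap: 0.0259
```

```bash
python3 -m jog '[{"jaw":-0.45,"x":0.008,"y":-0.002,"z":0,"wx":0,"wy":0,"wz":0},{"jaw":-0.45,"x":0.008,"y":-0.001,"z":0,"wx":0,"wy":0,"wz":0},{"jaw":-0.45,"x":0.007,"y":0,"z":0,"wx":0,"wy":0,"wz":0},{"jaw":-0.45,"x":0,"y":0,"z":0,"wx":0,"wy":0,"wz":0}]'
python3 - <<'E'
from h import *
S=cam('side','s5.png')
a=cv2.resize(cv2.imread('pics/s5.png')[60:260,200:360],None,fx=3,fy=3)
cv2.imwrite('pics/m5.png',a)
E
```

```text
time_s: 7.25
tool_pos: [0.588, -0.0165, 0.1455]
ee_rot: [-0.0, 0.965, -0.264, 0.0]
contact_force: [0.0, -0.5, -0.6]
finger_gap: 0.0265
```

View pics/m5.png

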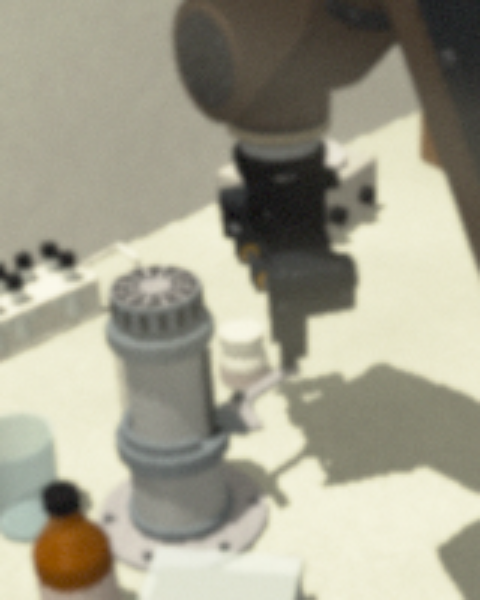

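The catch has swung open by about 0.8 rad, with the lever pointing away from the column. Lifting out, returning over the head and pressing the middle tube.

```bash
python3 -m jog '[{"jaw":-0.2,"x":0,"y":0,"z":0,"wx":0,"wy":0,"wz":0},{"jaw":-0.2,"x":0,"y":0,"z":0.04,"wx":0,"wy":0,"wz":0},{"jaw":-0.2,"x":0,"y":0,"z":0.04,"wx":0,"wy":0,"wz":0},{"jaw":-1,"x":0,"y":0,"z":0.04,"wx":0,"wy":0,"wz":0},{"jaw":-1,"x":0.004,"y":0.03,"z":0.01,"wx":0,"wy":0,"wz":0},{"jaw":-1,"x":0.004,"y":0.03,"z":0,"wx":0,"wy":0,"wz":0},{"jaw":-1,"x":0.005,"y":0.03,"z":0,"wx":0,"wy":0,"wz":0},{"jaw":-1,"x":0.004,"y":0.0325,"z":0,"wx":0,"wy":0,"wz":0},{"jaw":-1,"x":0,"y":0,"z":0,"wx":0,"wy":0,"wz":0}]' 20
python3 - <<'E'
from h import *
S=cam('side','s6.png');T=cam('top','t6.png')
a=cv2.resize(cv2.imread('pics/s6.png')[60:260,200:340],None,fx=3,fy=3)
b=cv2.resize(cv2.imread('pics/t6.png')[80:280,240:365],None,fx=3,fy=3)
cv2.imwrite('pics/m6.png',np.hstack([a,b]))
E
```

```text
time_s: 8.2
tool_pos: [0.6038, 0.109, 0.2757]
ee_rot: [-0.0, 0.965, -0.262, 0.0]
contact_force: [-0.9, 0.2, -0.8]
finger_gap: 0.0011
```

View pics/m6.png

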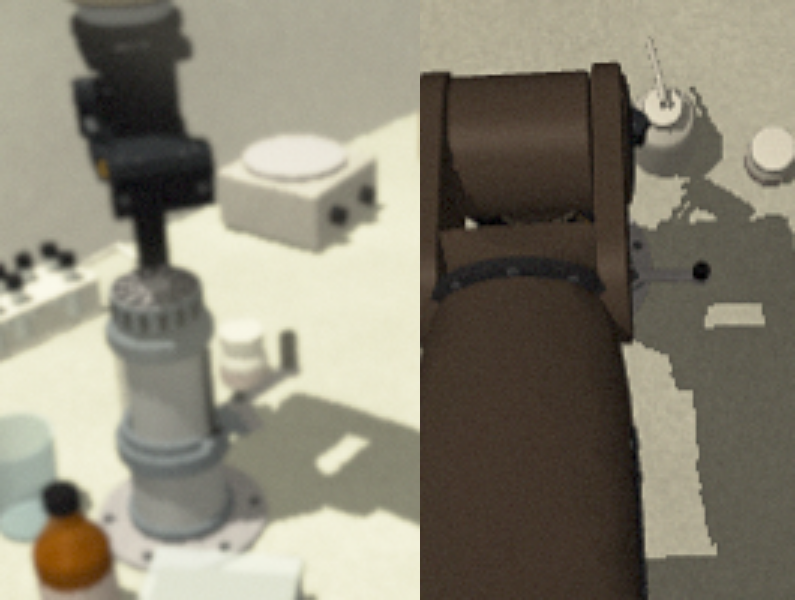

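The lever now lies open (grip at about (333,170) in the top view, 0.8 rad). Pressing down.

```bash
python3 -m jog '[{"jaw":-1,"x":0.001,"y":-0.002,"z":-0.01,"wx":0,"wy":0,"wz":0},{"jaw":-1,"x":0,"y":0,"z":-0.012,"wx":0,"wy":0,"wz":0},{"jaw":-1,"x":0,"y":0,"z":-0.012,"wx":0,"wy":0,"wz":0},{"jaw":-1,"x":0,"y":0,"z":-0.012,"wx":0,"wy":0,"wz":0}]'
python3 -m jog '[{"jaw":-1,"x":0,"y":0,"z":-0.012,"wx":0,"wy":0,"wz":0},{"jaw":-1,"x":0,"y":0,"z":-0.012,"wx":0,"wy":0,"wz":0},{"jaw":-1,"x":0,"y":0,"z":-0.01,"wx":0,"wy":0,"wz":0},{"jaw":-1,"x":0,"y":0,"z":-0.01,"wx":0,"wy":0,"wz":0}]'
```

```text
time_s: 8.7
tool_pos: [0.6052, 0.1028, 0.2289]
ee_rot: [0.0, 0.964, -0.264, 0.0]
contact_force: [0.9, -3.2, 5.2]
finger_gap: 0.0002
time_s: 9.1
tool_pos: [0.6052, 0.1029, 0.1849]
ee_rot: [0.0, 0.964, -0.264, 0.0]
contact_force: [1.4, -2.8, 4.9]
finger_gap: 0.0005
```

```bash
for i in 1 2 3 ; do python3 -m jog '[{"jaw":-1,"x":0,"y":0,"z":-0.003,"wx":0,"wy":0,"wz":0}]' | grep -E "tool|force"; done
```

```text
tool_pos: [0.6049, 0.1031, 0.1813]
contact_force: [0.5, -2.8, 3.0]
tool_pos: [0.6049, 0.1033, 0.1791]
contact_force: [-0.2, -3.4, 13.7]
tool_pos: [0.6051, 0.1033, 0.1787]
contact_force: [-13.1, -6.1, 44.9]
```

Solid stop at tip height ≈0.154, which is home. I'll hold, lift and look.

```bash
python3 -m jog '[{"jaw":-1,"x":0,"y":0,"z":0,"wx":0,"wy":0,"wz":0},{"jaw":-1,"x":0,"y":0,"z":0,"wx":0,"wy":0,"wz":0},{"jaw":-1,"x":0,"y":0,"z":0,"wx":0,"wy":0,"wz":0},{"jaw":-1,"x":0,"y":0,"z":0.03,"wx":0,"wy":0,"wz":0},{"jaw":-1,"x":0,"y":0,"z":0.04,"wx":0,"wy":0,"wz":0},{"jaw":-1,"x":0,"y":0,"z":0,"wx":0,"wy":0,"wz":0}]'
python3 - <<'E'
from h import *
S=cam('side','s7.png');T=cam('top','t7.png')
a=cv2.resize(cv2.imread('pics/s7.png')[60:260,200:340],None,fx=3,fy=3)
b=cv2.resize(cv2.imread('pics/t7.png')[80:280,240:365],None,fx=3,fy=3)
cv2.imwrite('pics/m7.png',np.hstack([a,b]))
im=T['img'].astype(int).sum(2)[155:185,325:345]; v,u=np.where(im<90); print(len(u),u.mean()+325,v.mean()+155,onz(T,(u.mean()+325,v.mean()+155),.141))
E
```

```text
time_s: 10.0
tool_pos: [0.6063, 0.1041, 0.2513]
ee_rot: [-0.001, 0.965, -0.264, 0.003]
contact_force: [-0.3, 0.6, 0.4]
finger_gap: 0.0005
23 333.17391304347825 170.0 [ 0.5826613  -0.01339944  0.141     ]
```

View pics/m7.png

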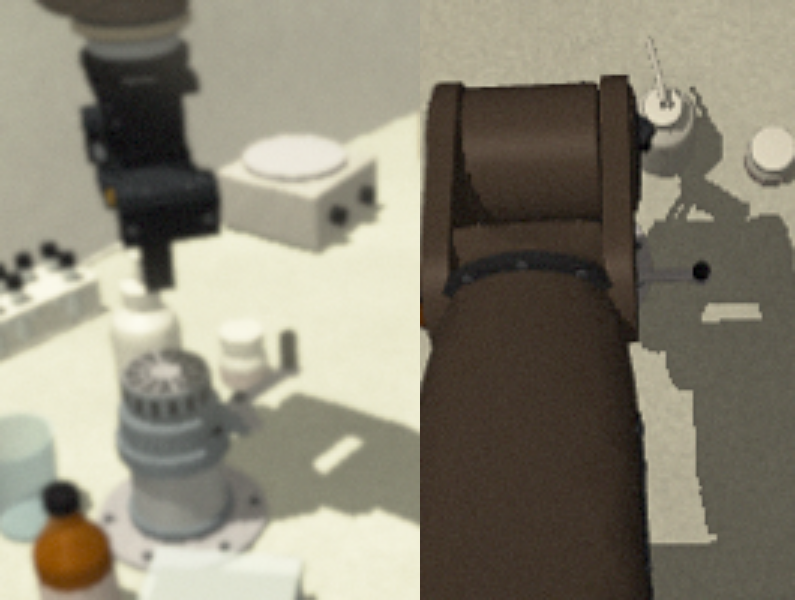

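The column is fully collapsed, with the head about level with the grip. Going back to the grip at about (0.584, -0.015).

```bash
python3 -m jog '[{"jaw":0.05,"x":-0.0055,"y":-0.03,"z":0,"wx":0,"wy":0,"wz":0},{"jaw":0.05,"x":-0.0055,"y":-0.03,"z":0,"wx":0,"wy":0,"wz":0},{"jaw":0.05,"x":-0.0055,"y":-0.03,"z":0,"wx":0,"wy":0,"wz":0},{"jaw":0.05,"x":-0.0055,"y":-0.029,"z":0,"wx":0,"wy":0,"wz":0},{"jaw":0.05,"x":0,"y":0,"z":-0.03,"wx":0,"wy":0,"wz":0},{"jaw":0.05,"x":0,"y":0,"z":-0.03,"wx":0,"wy":0,"wz":0},{"jaw":0.05,"x":0,"y":0,"z":-0.01,"wx":0,"wy":0,"wz":0},{"jaw":0.05,"x":0,"y":0,"z":0,"wx":0,"wy":0,"wz":0}]' 10
python3 - <<'E'
from h import *
S=cam('side','s8.png')
cv2.imwrite('pics/m8.png',cv2.resize(cv2.imread('pics/s8.png')[60:260,200:360],None,fx=3,fy=3))
E
```

```text
time_s: 10.9
tool_pos: [0.5822, -0.0149, 0.1747]
ee_rot: [0.0, 0.965, -0.264, -0.002]
contact_force: [-0.1, 0.3, -0.3]
finger_gap: 0.0493
```

View pics/m8.png

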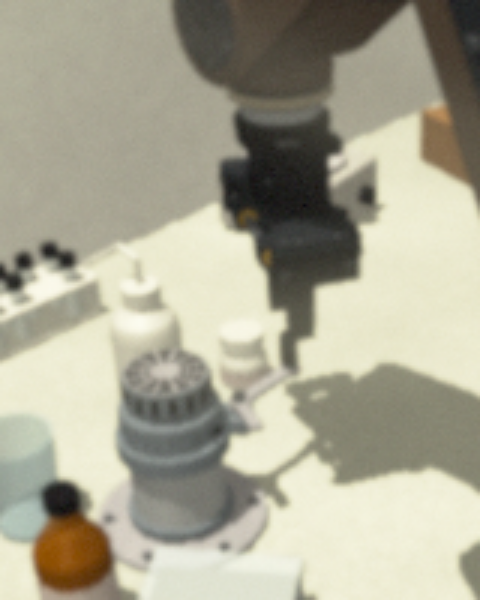

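The grip lies between the fingers again. Going down, narrowing the jaws and swinging the catch shut.

```bash
python3 -m jog '[{"jaw":0.05,"x":0,"y":0,"z":-0.02,"wx":0,"wy":0,"wz":0},{"jaw":0.05,"x":0,"y":0,"z":-0.01,"wx":0,"wy":0,"wz":0},{"jaw":-0.45,"x":0,"y":0,"z":0,"wx":0,"wy":0,"wz":0},{"jaw":-0.45,"x":0,"y":0,"z":0,"wx":0,"wy":0,"wz":0},{"jaw":-0.45,"x":-0.008,"y":0.001,"z":0,"wx":0,"wy":0,"wz":0},{"jaw":-0.45,"x":-0.008,"y":0.002,"z":0,"wx":0,"wy":0,"wz":0},{"jaw":-0.45,"x":-0.0075,"y":0.0035,"z":0,"wx":0,"wy":0,"wz":0},{"jaw":-0.45,"x":-0.007,"y":0.0035,"z":0,"wx":0,"wy":0,"wz":0},{"jaw":-0.45,"x":-0.0065,"y":0.005,"z":0,"wx":0,"wy":0,"wz":0},{"jaw":-0.45,"x":-0.0065,"y":0.006,"z":0,"wx":0,"wy":0,"wz":0}]'
for i in 1 2; do python3 -m jog '[{"jaw":-0.45,"x":-0.002,"y":0.0015,"z":0,"wx":0,"wy":0,"wz":0}]' | grep -E "tool|force"; done
```

```text
time_s: 11.95
tool_pos: [0.5389, 0.0064, 0.1468]
ee_rot: [-0.0, 0.965, -0.264, 0.0]
contact_force: [0.5, -0.9, 0.5]
finger_gap: 0.0263
tool_pos: [0.5367, 0.0083, 0.1467]
contact_force: [1.3, -0.5, -0.2]
tool_pos: [0.5353, 0.0093, 0.1467]
contact_force: [0.3, -1.2, -0.7]
```

```bash
for i in 1 2 3; do python3 -m jog '[{"jaw":-0.45,"x":-0.0015,"y":0.0012,"z":0,"wx":0,"wy":0,"wz":0}]' | grep -E "tool|force"; done
```

```text
tool_pos: [0.534, 0.0103, 0.1467]
contact_force: [0.7, -0.8, 1.1]
tool_pos: [0.5326, 0.0114, 0.1467]
contact_force: [0.7, -0.5, -0.5]
tool_pos: [0.5314, 0.0124, 0.1467]
contact_force: [7.1, -6.9, -1.6]
```

The force rose at the shut stop. Backing off, lifting clear and checking.

```bash
python3 -m jog '[{"jaw":-0.45,"x":0.0025,"y":-0.002,"z":0,"wx":0,"wy":0,"wz":0},{"jaw":-0.1,"x":0,"y":0,"z":0,"wx":0,"wy":0,"wz":0},{"jaw":-0.1,"x":0,"y":0,"z":0,"wx":0,"wy":0,"wz":0},{"jaw":-0.1,"x":0,"y":0,"z":0.04,"wx":0,"wy":0,"wz":0},{"jaw":-0.1,"x":0,"y":0,"z":0.04,"wx":0,"wy":0,"wz":0},{"jaw":-0.1,"x":0,"y":-0.03,"z":0.04,"wx":0,"wy":0,"wz":0},{"jaw":-0.1,"x":-0.01,"y":-0.04,"z":0.02,"wx":0,"wy":0,"wz":0},{"jaw":-0.1,"x":-0.02,"y":-0.04,"z":0,"wx":0,"wy":0,"wz":0},{"jaw":-0.1,"x":-0.02,"y":-0.04,"z":0,"wx":0,"wy":0,"wz":0},{"jaw":-0.1,"x":-0.02,"y":-0.04,"z":0,"wx":0,"wy":0,"wz":0},{"jaw":-0.1,"x":-0.02,"y":-0.04,"z":0,"wx":0,"wy":0,"wz":0},{"jaw":-0.1,"x":0,"y":0,"z":0,"wx":0,"wy":0,"wz":0}]'
python3 - <<'E'
from h import *
S=cam('side','s9.png');T=cam('top','t9.png')
a=cv2.resize(cv2.imread('pics/s9.png')[100:300,190:330],None,fx=3,fy=3)[:600]
b=cv2.resize(cv2.imread('pics/t9.png')[80:280,220:345],None,fx=3,fy=3)
cv2.imwrite('pics/m9.png',np.hstack([a,b]))
im=T['img'].astype(int).sum(2)[176:196,318:336]; v,u=np.where(im<90); print(len(u)); print(u.mean()+318,v.mean()+176,onz(T,(u.mean()+318,v.mean()+176),.141))
E
```

```text
time_s: 13.65
tool_pos: [0.4416, -0.2229, 0.2866]
ee_rot: [0.0, 0.964, -0.266, -0.0]
contact_force: [-0.0, 0.7, -0.7]
finger_gap: 0.0428
17
325.70588235294116 187.94117647058823 [0.53292679 0.00617097 0.141     ]
```

View pics/m9.png

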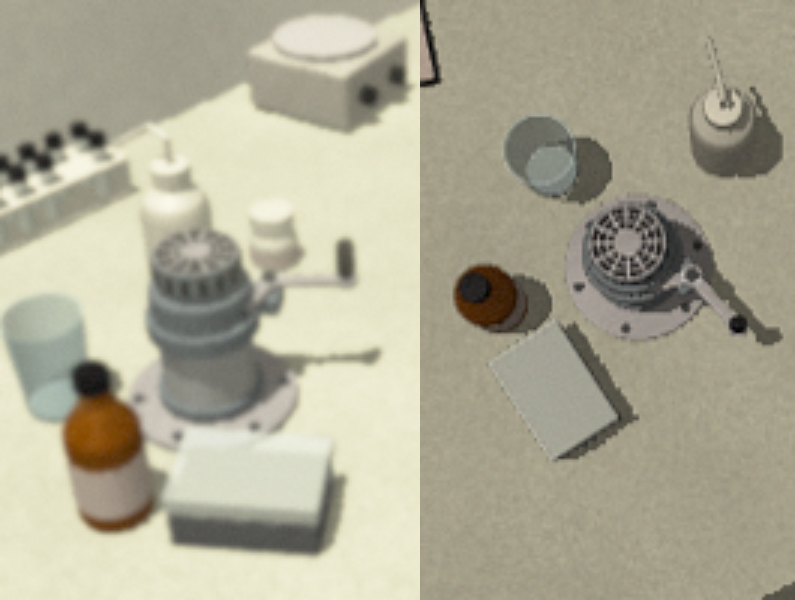

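```bash
python3 - <<'E'
from h import *
T=cam('top');a=cv2.imread('pics/top0.png').astype(int).sum(2);b=T['img'].astype(int).sum(2)
for im in(a,b):
    v,u=np.where(im[178:196,318:336]<110); print(len(u),onz(T,(u.mean()+318,v.mean()+178),.141)[:2])
H=onz(T,(220+208/3,80+240/3),.154);print('head',H)
S=cam('side');print('triang',tri(T,(220+208/3,80+240/3),S,(190+198/3,100+250/3)))
A=cv2.imread('pics/top0.png')[:,:,::-1]
for nm,(u0,u1,v0,v1) in dict(amber=(225,252,160,195),jar=(345,372,120,145),wash=(305,338,108,142),box=(246,290,190,236)).items():
    p=A[v0:v1,u0:u1].astype(np.float32).mean(2);q=T['img'][v0:v1,u0:u1].astype(np.float32).mean(2);print(nm,cv2.phaseCorrelate(p,q))
print(ctrl.read_state()['contact_force'])
E
```

```text
21 [0.53527531 0.00463019]
22 [0.53351884 0.005875  ]
head [0.60598283 0.10629462 0.154     ]
triang (array([0.60626475, 0.10631871, 0.15115198]), np.float64(0.0005580258880305822))
amber ((0.4847139406764285, -0.13963384768209153), 0.9796097575391761)
jar ((0.49791919064672463, 0.2665527089454063), 0.9942675809507017)
wash ((-0.07954921454093267, -0.027104016820757693), 0.9767295333706303)
box ((0.4204555612338545, 0.040376132494763795), 0.9934993901738414)
[-0.38360867 -0.00625051 -0.25862081]
```

```bash
python3 -c "
from bench import ctrl
print(ctrl.sign_off())"
```

```text
the job is handed in; nothing more can be done
None
```

The extractor is stowed and handed in after about 14 s of robot time; the sign-off itself reports no verdict. I pressed the innermost tube home while the catch held the middle tube up and swung the catch open to about 0.8 rad. Then I pressed the middle tube home and swung the catch shut until it met its stop.

Last checks, all from the camera and force readings:
- **Tubes:** the fingers stopped solidly at about 0.154 m, the home height of the head top. The two camera views put it at 0.151 m, within the calibration error.
- **Catch:** the grip is within about 2 mm of where it started, slightly to the shut side.
- **Bystanders:** amber bottle, sample jar, wash bottle and tip box moved less than a pixel between the first and last top pictures. The beaker I checked only by eye. I didn't check the tape roll, which I never located.
- **Robot:** the arm stood clear, with no contact force beyond sensor noise.

None of these checks failed or disagreed. The first move was refused because every row needs all seven values, so nothing moved then.

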